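Tension two cart-wheel spokes by counted quarter turns

TASK

With the square spoke key, tighten two spoke nipples of the cart wheel in order, going clockwise around the rim (seen from above) from the valve stem: first the one next to the valve by one quarter turn, then the one after it by two quarter turns, each turned clockwise. Every nipple is spring-locked: set the key over it, press gently until you feel it give, but do not ram it against its stop, keep it pressed while it turns, and leave it sprung up and locked at its quarter turn. Then stand the key upright in its dish again; touch the wheel only with the key and leave the other nipples and the things around as they are.

Things in the scene. Friction and masses are not known exactly. Their poses are not given: they have to be found in the camera images.
- wheel: Spoked cart wheel fixed flat on the bench (it cannot turn); black tyre 310 mm across, top 99 mm above the bench. Its steel rim ring (flange, 140 to 224 mm across, top face 85 mm above the bench) carries six square-headed spoke nipples, 60 degrees apart. Origin: on the bench under the wheel's centre, z up; +x points to the only valve stem. Flat hub top 95 mm above the bench.
- key: Spoke key, about 200 g, upright in its dish. Origin: centre of its underside, z up. Steel socket at the foot, 22 mm square outside, with a 16 mm square hole from below, 13 mm deep (sides along key x and y); shank 14 mm thick above; from 50 to 90 mm above the origin a flat black grip, 44 mm long (key x), 14 mm thick (key y), to pinch across the 14 mm.
- dish_in (a point): Centre of the inner floor of the key's square aluminium dish, 4 mm above the bench. The dish is fixed, 74 mm square outside, 66 mm inside, walls 18 mm tall.
- seat1 (a point): Point on the flange's top face on the axis of nipple 1 (number 1 clockwise from the valve, seen from above), 90 mm from the wheel's centre, fixed to the wheel. The nipple's top stands 28 to 36 mm above it, each differently, and is not measured: feel for it.
- seat2 (a point): Point on the flange's top face on the axis of nipple 2 (number 2 clockwise from the valve, seen from above), 90 mm from the wheel's centre, fixed to the wheel. The nipple's top stands 28 to 36 mm above it, each differently, and is not measured: feel for it.
- nipple1 (a joint): Turn of nipple 1 in rad: 0 at the start, growing clockwise seen from above (1.571 = one quarter turn). At 0 and each quarter turn two of its flats lie along the line to the wheel's centre (12 degrees of play either way). Like all six it turns against about 0.05 N m once freed; the key on it has about 9 degrees of play each way.
- nipple2 (a joint): Turn of nipple 2 in rad: 0 at the start, growing clockwise seen from above (1.571 = one quarter turn). As all six it is spring-locked: pressed down it starts to move at 5 N and takes 1 N more per mm; by 4 mm (9 N) it is free to turn; after 8 mm (13 N) it meets a solid stop. Let up within 12 degrees of a full quarter it springs up and locks; let up elsewhere it stays down.
- nipple3 (a joint): Turn of nipple 3 in rad: 0 at the start, growing clockwise seen from above (1.571 = one quarter turn). Head of all six: 14 mm square, 14 mm tall, top edges bevelled to 8 mm square; neck 9 mm thick below. This one is to be left alone.
- nipple4 (a joint): Turn of nipple 4 in rad: 0 at the start, growing clockwise seen from above (1.571 = one quarter turn). Built like the others; to be left alone.
- nipple5 (a joint): Turn of nipple 5 in rad: 0 at the start, growing clockwise seen from above (1.571 = one quarter turn). Built like the others; to be left alone.
- nipple6 (a joint): Turn of nipple 6 in rad: 0 at the start, growing clockwise seen from above (1.571 = one quarter turn). Built like the others; to be left alone.
- tin: Bystander: a small round aluminium tin 45 mm across, 25 mm tall, standing on the hub in the middle of the wheel; to be left where it is.
- tape: Bystander: a roll of tape standing on its flat side, 100 mm across, 45 mm tall; to be left where it is.
- screwdriver: Bystander: a screwdriver lying on the bench; to be left where it is.
- spanner: Bystander: a spanner lying on the bench; to be left where it is.
- spray: Bystander: a spray can 60 mm across, 170 mm tall; to be left where it is.
- castor: Bystander: a small loose castor wheel lying flat, 80 mm across; to be left where it is.
- marker: Bystander: a marker pen lying on the bench, 16 mm thick; to be left where it is.
- valve (a point): Foot of the rubber valve stem on the flange, midway between nipples 6 and 1, 100 mm from the wheel's centre; the stem is 9 mm thick and stands 31 mm up. It marks where the count starts.
There are look-alikes about, which are no part of the job. There is more than one size of the key; the one meant has the size given above.

How it is judged:
By the outcome, as a careful person would: the job done as asked, in the order asked, and still so for the second after the job is handed in, with the robot touching nothing.
It also fails if it takes over 72 s, if anything falls off the work surface, if the arm or the gripper's body presses on something with over 40 N, if the wrist force passes 120 N, or if a joint passes its speed limit or range.

ROBOT

A 6-joint arm with a two-finger parallel gripper is mounted at the origin on the work surface. World frame = base frame: x ahead of the robot, y to its left, z up, the work surface at z = 0. Lengths are in m, angles in rad, forces in N, time in s.
With the tool pointing down it reaches from about 0.425 to 0.95 m from the base axis. Payload 14.7 kg.
Tool frame: the origin (TCP) lies at the very end of the fingers, on their centre line; the grasp point (between the pads) lies 19 mm behind it; z points along the fingers, y is the direction in which the jaws open and shut (so a half turn about z gives the same grasp; the last joint's range is limited). The gripper opens to 85 mm and grips with 20 to 120 N. Pads are 22 mm wide; open, the fingers measure 114 mm over their backs; the gripper's body (76 mm by 85 mm) begins 54 mm behind the grasp point. The pads swing forward as they close: fully open they stand 13 mm farther back than shut.
Start: joints at [1.25, 0.48, 1.596, -0, 1.065, -0.047], TCP at [0.176, 0.626, 0.231] pointing down, gripper open.
Joint ranges: [-2.75, 2.75], [-0.82, 2.05], [0.23, 2.67], [-1.56, 4.7], [0.09, 2.69], [-2.92, 2.92]. Speed limits (rad/s): [1.89, 1.89, 2.39, 3.01, 3.01, 3.01].

INTERFACE

Orientations are given as a unit quaternion [x, y, z, w].
In Python, from station import robot gives the robot as it stands.
- The arm moves only by the shell command python3 -m crank 'ROWS' [OPENING] [FORCE]. ROWS is JSON, one flat list of numbers, 6 for each row, row after row: the shift along the tool's x, y, z each as a share of 0.1 m, from -1 to 1, then the turn, a rotation vector about the tool's x, y, z each as a share of 2 pi rad, from -1 to 1. In form: [tx, ty, tz, rx, ry, rz, tx, ty, tz, rx, ry, rz, ...]. A call has 1 to 20 rows; each row shifts and turns the commanded pose from where the row before left it, along the tool's axes as they then stand; what a row does not reach is not made up. A row lasts 1/8 s, in which the tool goes at most 62.5 mm and 10.7 degrees, less where a joint would pass 70% of its speed; a pose out of reach is approached as far as the arm can. A call with a number of a shift or a turn outside -1 to 1 is refused whole. A call with a gripper value outside its range is refused whole. OPENING is the opening, from 0 (shut) to 1 (fully open), set as the call begins (- or left out, the last holds). The fingers move at their own pace and stop on an object; FORCE is the grip in N (left out, the last holds). Time passes only in rows, so rows that do not move let the fingers close. It gives the time, the measured TCP pose, the force and the opening at its end, in the units of the state.
- robot.get_state(): the state, without advancing time (a new reading comes with each control period).
- robot.snapshot(name): name is "scene" or "top"; returns the picture (420x560x3 uint8, red, green, blue); there is no depth.
- robot.get_calibration(name): a dict with "fx", "fy", "cx", "cy" (pixels), "rvec" (rotation vector, rad) and "tvec" (3), from world to camera coordinates, as OpenCV has them. Camera axes: x right, y down, z forward; pixel columns grow to the right and rows downward; lengths in m; the calibration is good to about 2 mm. A picture is of the moment at which its call begins. get_calibration takes no time and is no camera call.
- robot.hand_in(): hands the job in, once; it reports no verdict.
Trained networks look in the newest picture that a camera, given by its name, has taken for a name from the list of things; names that differ only in an ending like _2 or _b are one class to them, and where a whole thing is asked for, a point or a joint stands for the part that bears it (a point fixed in the world has none). Each returns a list of dicts, best first, with "p" (0 to 1); they miss things now and then, are a little off and sometimes report something else, mostly with a low value. They report only what shows in the picture. A call takes as long as a camera call. They do not tell look-alikes from the thing itself.
- robot.silhouettes(camera, target): "region" (420x560 bool, what is visible of it).
- robot.mark_of(camera, target): "at" ([x, y, z] in m, in world coordinates, good to about 4 mm: a listed point, or the origin of a listed thing).
The state is a dict: "clock": time; "q": joint angles; "joint_vel": joint speeds; "joint_torque": joint torques, N m; "eef_pos": TCP position; "eef_rot": TCP orientation; "contact_force": force on the tool from outside, world axes, zero at the start; "moment": the same for the moment, N m; "finger_gap": finger opening in m.
Only numpy, scipy, OpenCV 4.12 (cv2) and the standard library are available. Lean on these libraries where they do the work, as an engineer would, in place of code of your own. Each camera call takes 0.05 s, during which the arm holds its last target. There are 200 camera calls.

## Working session

There is one attempt and no reset: what is moved stays moved. The work goes in short steps, Python scripts to look and compute and a shell command to move; the robot and the scene stay as the last step left them, time stands still between calls to the robot, and variables do not carry over. Pictures are saved under pics/ and viewed, about 8 in all and at most 12, crops included, and the job is handed in when it is done.

```bash
ls; mkdir -p pics; python3 - <<'E'
from station import robot
import cv2,numpy as np
s=robot.get_state();print({k:np.round(v,3).tolist() for k,v in s.items()})
for c in("scene","top"):
    cv2.imwrite(f"pics/{c}0.png",cv2.resize(robot.snapshot(c)[:,:,::-1],(800,600),interpolation=cv2.INTER_CUBIC))
    print(c,robot.get_calibration(c))
    for n in("wheel","key","dish_in","seat1","seat2","valve","nipple1","tin","spray","tape"):
        try: print(n,[(np.round(d["at"],3).tolist(),round(d["p"],2)) for d in robot.mark_of(c,n)])
        except Exception as e: print(n,e)
print(robot.get_state()["clock"])
E
```

```text
pics
{'clock': 0.0, 'q': [1.25, 0.481, 1.597, -0.0, 1.065, -0.047], 'joint_vel': [-0.0, -0.0, 0.0, 0.001, 0.001, -0.001], 'joint_torque': [-0.007, -95.063, -43.017, -0.001, 0.013, -0.0], 'eef_pos': [0.176, 0.625, 0.231], 'eef_rot': [0.136, 0.991, -0.001, -0.0], 'contact_force': [0.164, -0.018, -0.829], 'moment': [-0.03, 0.027, -0.034], 'finger_gap': 0.085}
scene {'fx': 424.445479232286, 'fy': 424.445479232286, 'cx': 282.7278758234201, 'cy': 211.38918031977096, 'rvec': array([ 2.08452164,  1.29514095, -0.52538089]), 'tvec': array([-0.24310303, -0.28594067,  1.45845923])}
wheel [([0.562, 0.057, 0.002], 0.97)]
key [([0.482, -0.317, 0.007], 0.61), ([0.476, -0.228, -0.001], 0.6)]
dish_in [([0.485, -0.321, 0.003], 0.77), ([0.564, 0.056, 0.001], 0.32)]
seat1 [([0.563, -0.035, 0.085], 0.6), ([0.616, -0.029, 0.087], 0.27)]
seat2 [([0.563, -0.035, 0.085], 0.6), ([0.616, -0.029, 0.087], 0.27)]
valve [([0.615, -0.032, 0.086], 0.77)]
nipple1 it knows: castor, dish_in, key, marker, screwdriver, seat, spanner, spray, tape, tin, valve, wheel
tin [([0.557, 0.059, 0.098], 0.57)]
spray [([0.753, -0.213
[... 238 characters left out ...]
55514]), 'tvec': array([0.01481783, 0.54717655, 0.98240849])}
wheel [([0.564, 0.055, 0.0], 0.65)]
key [([0.473, -0.227, 0.003], 0.65), ([0.48, -0.323, 0.004], 0.63), ([0.476, -0.32, 0.005], 0.52)]
dish_in [([0.484, -0.322, 0.005], 0.92)]
seat1 [([0.562, -0.036, 0.086], 0.85), ([0.49, 0.008, 0.089], 0.67)]
seat2 [([0.562, -0.036, 0.086], 0.85), ([0.49, 0.008, 0.089], 0.67)]
valve [([0.613, -0.033, 0.087], 0.83), ([0.6, -0.435, -0.002], 0.68), ([0.562, -0.036, 0.085], 0.31)]
nipple1 it knows: castor, dish_in, key, marker, screwdriver, seat, spanner, spray, tape, tin, valve, wheel
tin [([0.561, 0.055, 0.099], 0.56)]
spray [([0.754, -0.214, 0.001], 0.97)]
tape [([0.362, 0.365, -0.004], 0.8)]
1.0
```

View pics/scene0.png

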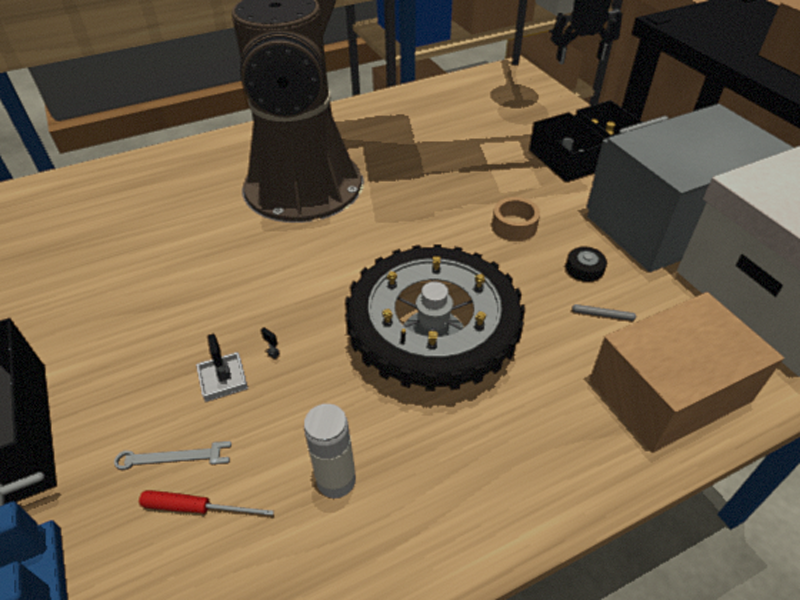

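View pics/top0.png

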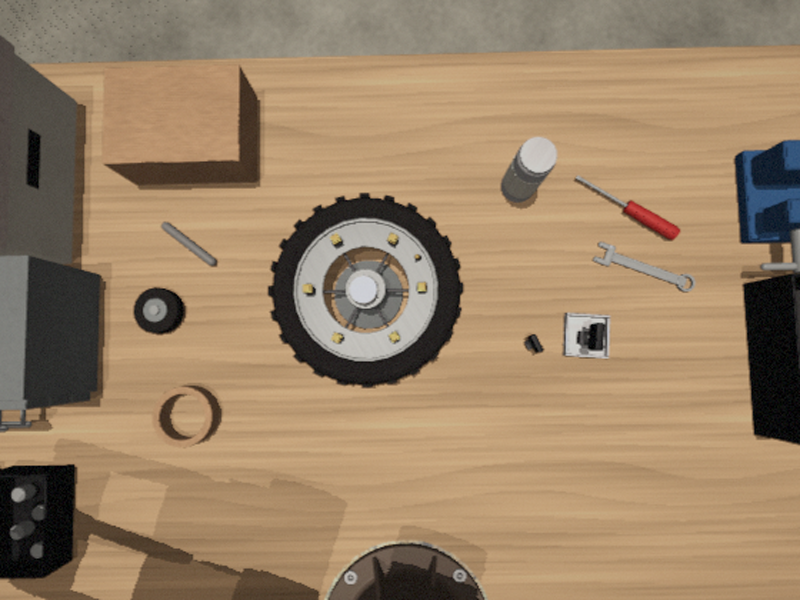

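Scene: the wheel is in the middle. In the top view the valve is at (417,258), so going clockwise nipple 1 is at (422,288) and nipple 2 at (396,337). There are two candidate keys: the larger one standing in the dish (top 588,337; scene 218,355) and a small loose one (top 533,343; scene 270,343). The dish one fits the size and the "in its dish" description. I'll confirm that in a crop and refine the measurements.

```bash
cat > h.py <<'E'
from station import robot
import cv2,numpy as np
from scipy.optimize import least_squares
from scipy.spatial.transform import Rotation as R
C={c:robot.get_calibration(c) for c in("scene","top")}
def proj(c,P):
    k=C[c];K=np.array([[k["fx"],0,k["cx"]],[0,k["fy"],k["cy"]],[0,0,1]])
    return cv2.projectPoints(np.asarray(P,float).reshape(-1,1,3),k["rvec"],k["tvec"],K,None)[0].reshape(-1,2)
def st():
    s=robot.get_state();r=R.from_quat(s["eef_rot"]).as_matrix()
    print("t",round(s["clock"],2),"pos",np.round(s["eef_pos"],4),"yaw_y",round(np.degrees(np.arctan2(r[1,1],r[0,1])),1),"tilt",round(np.degrees(np.arccos(-r[2,2])),2),"F",np.round(s["contact_force"],1),"M",np.round(s["moment"],2),"gap",round(float(s["finger_gap"]),4),"q",np.round(s["q"],2));return s
E
python3 - <<'E'
from h import *
tops={}
for c in C:
    im=robot.snapshot(c);np.save(f"pics/{c}.npy",im)
    hsv=cv2.cvtColor(im,cv2.COLOR_RGB2HSV)
    ctr=proj(c,[[.563,.056,.1]])[0]
    m=cv2.inRange(hsv,(15,120,110),(35,255,255))
    n,l,s,ce=cv2.connectedComponentsWithStats(m)
    tops[c]=[ce[i] for i in range(1,n) if s[i,4]>=6 and np.linalg.norm(ce[i]-ctr)<62]
    print(c,[(np.round(ce[i],1).tolist(),int(s[i,4])) for i in range(1,n) if s[i,4]>=6 and np.linalg.norm(ce[i]-ctr)<62])
obs=[(c,p) for c in C for p in tops[c]]
def nip(v,h=.022):
    a=v[2]-np.radians(30+60*np.arange(6));return np.c_[v[0]+.09*np.cos(a),v[1]+.09*np.sin(a),np.full(6,.085+v[3])]
def f(v):
    r=[]
    for c,p in obs:
        d=proj(c,nip(v))-p;r+=list(d[np.argmin((d**2).sum(1))])
    return r
o=least_squares(f,[.563,.056,np.radians(-60),.022],loss="soft_l1");print(o.x,np.degrees(o.x[2]),o.cost,np.round(nip(o.x),4)[:2])
for c,box in(("scene",(130,215,130,290)),("top",(205,260,355,435))):
    pass
a=np.load("pics/scene.npy")[225:285,130:205];b=np.load("pics/top.npy")[215:260,360:435]
A=cv2.resize(a,(400,320),interpolation=cv2.INTER_CUBIC);B=cv2.resize(b,(533,320),interpolation=cv2.INTER_CUBIC)[:,:400]
cv2.imwrite("pics/crop1.png",np.hstack([A,B])[:,:,::-1])
for c in C:
    for d in robot.silhouettes(c,"key"):
        ys,xs=np.nonzero(d["region"]);print(c,round(d["p"],2),len(xs),xs.min(),xs.max(),ys.min(),ys.max(),cv2.minAreaRect(np.c_[xs,ys].astype(np.float32)))
E
```

```text
scene [([305.1, 181.3], 17), ([274.1, 191.7], 18), ([336.1, 193.7], 19), ([270.6, 218.2], 19), ([336.1, 220.1], 23), ([302.5, 234.0], 30)]
top [([234.2, 165.5], 8), ([274.6, 167.6], 12), ([216.4, 200.6], 14), ([296.5, 199.0], 6)]
[ 0.56563538  0.0529033  -1.04460558  0.02986854] -59.85149070931254 3.485432729494716 [[ 0.5659 -0.0371  0.1149]
 [ 0.4878  0.0077  0.1149]]
scene 0.7 120 185 195 232 250 ((190.14398193359375, 240.79197692871094), (19.140745162963867, 8.049845695495605), 79.69515228271484)
scene 0.61 290 145 161 235 266 ((152.20814514160156, 250.2828369140625), (32.96096420288086, 10.83003044128418), 70.34617614746094)
top 0.64 112 367 379 234 246 ((372.20001220703125, 240.90003967285156), (13.416406631469727, 10.28591251373291), 63.43495178222656)
top 0.62 276 403 422 226 245 ((412.5, 235.5), (19.0, 19.0), 90.0)
top 0.52 31 273 278 233 238 ((275.5, 235.5), (5.0, 5.0), 90.0)
```

View pics/crop1.png

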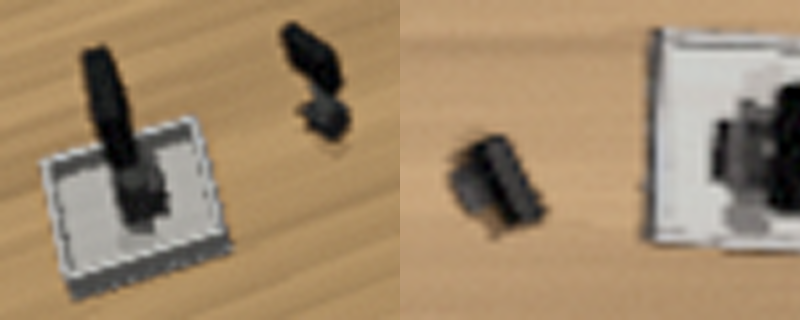

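The crop confirms it. The key in the dish (scene crop 110,130) is clearly the larger one with the full-size grip, and the loose one is a smaller look-alike. Next I refine the key pose and the nipple positions.

```bash
python3 - <<'E'
from h import *
from scipy.optimize import minimize
# key fit by silhouette IoU in both views
M={}
for c in C:
    ds=robot.silhouettes(c,"key"); g=proj(c,[[.482,-.322,.05]])[0]
    def dist(d):
        ys,xs=np.nonzero(d["region"]);return np.hypot(xs.mean()-g[0],ys.mean()-g[1])
    M[c]=min(ds,key=dist)["region"]
def box(x,y,z0,z1):
    return np.array([[a*x/2,b*y/2,z] for a in(-1,1) for b in(-1,1) for z in(z0,z1)])
B=[box(.022,.022,.004,.022),box(.014,.014,.02,.056),box(.044,.014,.054,.094)]
def cost(v):
    t=0;r=R.from_euler("z",v[2]).as_matrix()
    for c in C:
        m=np.zeros((420*4,560*4),np.uint8)
        for b in B:
            p=proj(c,b@r.T+[v[0],v[1],0]);cv2.fillConvexPoly(m,cv2.convexHull(((p+.5)*4).astype(np.int32)),1)
        m=cv2.resize(m.astype(np.float32),(560,420),interpolation=cv2.INTER_AREA);k=M[c]
        t+=1-np.minimum(m,k).sum()/np.maximum(m,k).sum()
    return t
best=[]
for y in np.radians(range(-90,90,15)):
    o=minimize(cost,[.481,-.322,y],method="Nelder-Mead",options=dict(initial_simplex=[[.481,-.322,y],[.486,-.322,y],[.481,-.317,y],[.481,-.322,y+.25]]))
    best.append((round(o.fun,3),np.round(o.x[:2],4).tolist(),round(np.degrees(o.x[2]),1)))
print(sorted(best)[:5])
# nipples + wheel
for c in C:
    im=np.load(f"pics/{c}.npy");hsv=cv2.cvtColor(im,cv2.COLOR_RGB2HSV)
    m=cv2.inRange(hsv,(14,70,80),(38,255,255));ctr=proj(c,[[.563,.056,.1]])[0]
    n,l,s,ce=cv2.connectedComponentsWithStats(m)
    C[c]["n"]=[ce[i] for i in range(1,n) if 12<=s[i,4]<90 and np.linalg.norm(ce[i]-ctr)<66 and np.linalg.norm(ce[i]-ctr)>25]
    print(c,[(np.round(ce[i],1).tolist(),int(s[i,4])) for i in range(1,n) if 12<=s[i,4]<90 and 25<np.linalg.norm(ce[i]-ctr)<66])
def nip(v):
    a=v[2]-np.radians(30+60*np.arange(6));return np.c_[v[0]+.09*np.cos(a),v[1]+.09*np.sin(a),np.full(6,.085+v[3])]
for cs in(("scene",),("top",),("scene","top")):
    def f(v):
        r=[(v[3]-.024)*100]
        for c in cs:
            for p in C[c]["n"]:
                d=proj(c,nip(v))-p;r+=list(d[np.argmin((d**2).sum(1))])
        return r
    o=least_squares(f,[.563,.056,np.radians(-60),.024],loss="soft_l1");print(cs,np.round(o.x,4),round(o.cost,2),np.round(nip(o.x),4)[:2].tolist())
for c in C:
    d=robot.mark_of(c,"seat1");print(c,[(np.round(e["at"],4).tolist(),round(e["p"],2)) for e in d], [np.round(e["at"],4).tolist() for e in robot.mark_of(c,"wheel")])
E
```

```text
[(np.float64(0.299), [0.4804, -0.3165], np.float64(-8.2)), (np.float64(0.3), [0.4804, -0.3166], np.float64(-9.5)), (np.float64(0.3), [0.4804, -0.3165], np.float64(-7.9)), (np.float64(0.301), [0.4805, -0.3165], np.float64(-8.2)), (np.float64(0.302), [0.4804, -0.3166], np.float64(-7.9))]
scene [([305.3, 181.3], 27), ([274.2, 192.1], 29), ([335.8, 194.3], 28), ([270.9, 218.8], 34), ([336.2, 220.6], 34), ([302.6, 233.9], 37)]
top [([234.5, 166.8], 38), ([274.5, 166.5], 40), ([214.9, 201.6], 41), ([294.9, 200.5], 39), ([280.1, 214.6], 77), ([255.1, 229.8], 78), ([235.6, 236.0], 41), ([275.6, 235.7], 40)]
('scene',) [ 0.5631  0.0548 -1.0445  0.0256] 0.33 [[0.5634, -0.0352, 0.1106], [0.4853, 0.0096, 0.1106]]
('top',) [ 0.5646  0.0558 -1.0578  0.0198] 50.86 [[0.5636, -0.0342, 0.1048], [0.4862, 0.0116, 0.1048]]
('scene', 'top') [ 0.5637  0.055  -1.0522  0.0259] 51.96 [[0.5632, -0.035, 0.1109], [0.4855, 0.0104, 0.1109]]
scene [([0.4822, 0.0091, 0.0894], 0.69), ([0.566, -0.038, 0.0876], 0.62)] [[0.5633, 0.0575, 0.0008], [0.7518, -0.213, -0.0034]]
top [([0.4868, 0.0084, 0.0862], 0.87), ([0.5613, -0.0398, 0.0836], 0.75), ([0.4819, -0.3221, 0.0029], 0.7), ([0.5588, 0.0538, 0.0994], 0.2)] [[0.5638, 0.0557, 0.0001]]
```

```bash
python3 -m crank '[0,0,0,0,0,-0.022, 0,0,0,0,0,-0.022, -0.4,-0.3,0,0,0,0, -0.6,-0.4,0,0,0,0, -0.6,-0.4,0,0,0,0, -0.6,-0.4,0,0,0,0, -0.6,-0.4,0,0,0,0, -0.6,-0.4,0,0,0,0]' 1; python3 -c "
from h import *;st()"
```

```text
clock: 2.5
eef_pos: [0.4779, 0.422, 0.2315]
eef_rot: [-0.001, 1.0, 0.0, 0.0]
contact_force: [0.9, 0.9, -0.2]
finger_gap: 0.0853
t 2.5 pos [0.4779 0.422  0.2315] yaw_y 90.2 tilt 0.03 F [ 0.9  0.9 -0.2] M [-0.02  0.01  0.03] gap 0.0853 q [ 0.68  0.46  1.63  0.    1.05 -0.9 ]
```

```bash
python3 -m crank '[0,-0.6,0,0,0,0, 0,-0.6,0,0,0,0, 0,-0.6,0,0,0,0, 0,-0.6,0,0,0,0, 0,-0.6,0,0,0,0, 0,-0.6,0,0,0,0, 0,-0.6,0,0,0,0, 0,-0.6,0,0,0,0, 0,-0.6,0,0,0,0, 0,-0.6,0,0,0,0, 0,-0.6,0,0,0,0, 0,-0.6,0,0,0,0, 0,-0.2,0,0,0,0.022, 0,0,0.5,0,0,0, 0,0,0.5,0,0,0, 0,0,0,0,0,0]' 0.6; python3 - <<'E'
from h import *
s=st()
a=robot.snapshot("scene")[190:290,100:240];b=robot.snapshot("top")[190:270,350:450]
cv2.imwrite("pics/g1.png",np.hstack([cv2.resize(a,(400,286),interpolation=cv2.INTER_CUBIC),cv2.resize(b,(358,286),interpolation=cv2.INTER_CUBIC)])[:,:,::-1])
E
```

```text
clock: 4.5
eef_pos: [0.4763, -0.3154, 0.1286]
eef_rot: [0.068, 0.998, 0.002, -0.003]
contact_force: [-0.4, -0.0, 0.5]
finger_gap: 0.051
t 4.5 pos [ 0.4763 -0.3154  0.1286] yaw_y 82.2 tilt 0.36 F [-0.4 -0.   0.5] M [0.01 0.   0.02] gap 0.051 q [-0.64  0.5   1.87 -0.    0.78 -2.07]
```

View pics/g1.png

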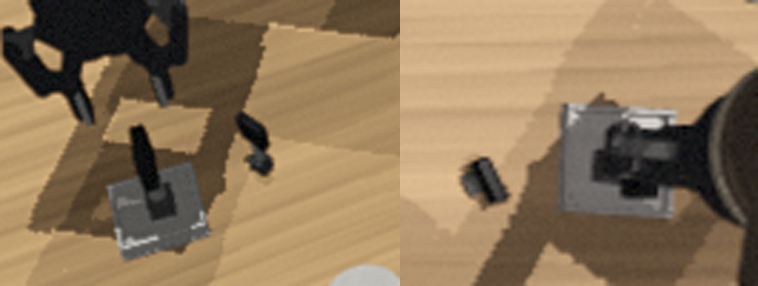

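The picture shows the fingers (scene crop 85,120 and 165,100) straddling the key grip at (137,130), with nothing else near. I'll descend and grip.

```bash
python3 -m crank '[-0.045,-0.025,0.2,0,0,0, 0,0,0.27,0,0,0, 0,0,0.265,0,0,0, 0,0,0,0,0,0]' 0.6; python3 -m crank '[0,0,0,0,0,0, 0,0,0,0,0,0, 0,0,0,0,0,0, 0,0,0,0,0,0, 0,0,0,0,0,0]' 0 60; python3 -c "
from h import *;st()"
```

```text
clock: 5.1
eef_pos: [0.4821, -0.3196, 0.0571]
eef_rot: [0.068, 0.998, 0.0, -0.001]
contact_force: [-0.9, 0.3, 0.7]
finger_gap: 0.0509
clock: 5.72
eef_pos: [0.4831, -0.3203, 0.0588]
eef_rot: [0.068, 0.998, -0.0, 0.001]
contact_force: [1.0, 0.4, 8.9]
finger_gap: 0.0136
t 5.72 pos [ 0.4831 -0.3203  0.0588] yaw_y 82.2 tilt 0.11 F [1.  0.4 8.9] M [0.13 0.05 0.04] gap 0.0136 q [-0.64  0.61  1.9   0.    0.63 -2.07]
```

```bash
python3 -m crank '[0,0,-0.1,0,0,0, 0,0,-0.3,0,0,0, 0,0,-0.5,0,0,0, 0,0,-0.5,0,0,0, 0,0,-0.45,0,0,0, 0,0,0,0,0,0, 0,0,0,0,0,0]' 0 80; python3 - <<'E'
from h import *
s=st()
a=robot.snapshot("scene")[150:290,100:240];b=robot.snapshot("top")[190:270,350:450]
cv2.imwrite("pics/g2.png",np.hstack([cv2.resize(a,(400,400),interpolation=cv2.INTER_CUBIC),cv2.resize(b,(400,400),interpolation=cv2.INTER_CUBIC)])[:,:,::-1])
E
```

```text
clock: 6.6
eef_pos: [0.482, -0.3195, 0.2427]
eef_rot: [0.068, 0.998, 0.0, -0.0]
contact_force: [0.4, 1.0, -2.0]
finger_gap: 0.0129
t 6.6 pos [ 0.482  -0.3195  0.2427] yaw_y 82.2 tilt 0.02 F [ 0.4  1.  -2. ] M [ 0.07 -0.02  0.04] gap 0.0129 q [-0.64  0.37  1.75 -0.    1.02 -2.07]
```

View pics/g2.png

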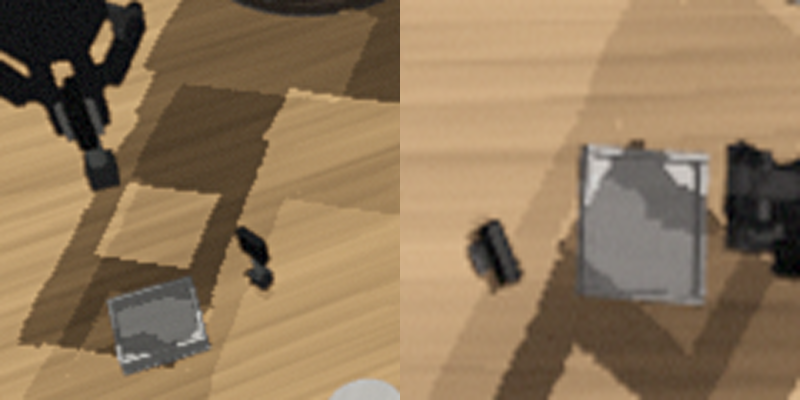

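The key has left the dish and is held, with the weight reading about 2 N. Its socket is at scene crop (103,175) and the empty dish at (158,325). I'll check its tilt and offset against projection, then travel to nipple 1.

```bash
python3 - <<'E'
from h import *
for c in C:
    print(c,proj(c,[[.482,-.3195,z] for z in(.188,.210,.24)]).round(1).tolist())
    im=robot.snapshot(c);np.save(f"pics/{c}_g.npy",im)
p=proj("scene",[[.482,-.3195,.188]])[0]
def f(v): # socket centre scene px -> offset
    return 0
for d in robot.mark_of("scene","key")+robot.mark_of("top","key"): print(np.round(d["at"],4),round(d["p"],2))
J=(proj("scene",[[.492,-.3195,.188],[.482,-.3095,.188],[.482,-.3195,.198]])-p);print("per 10mm",J.round(1).tolist())
g=cv2.cvtColor(np.load("pics/scene_g.npy"),cv2.COLOR_RGB2GRAY)
x,y=p.astype(int);print(g[y-12:y+8,x-9:x+10])
E
```

```text
scene [[136.5, 212.7], [133.9, 205.7], [130.1, 195.8]]
top [[437.1, 233.1], [441.2, 232.7], [447.3, 232.1]]
[ 0.4814 -0.32    0.1848] 0.87
[ 4.737e-01 -2.264e-01  3.000e-04] 0.64
[0.5593 0.0539 0.0968] 0.31
[ 0.6022 -0.4321  0.0012] 0.5
[ 0.4763 -0.3215  0.187 ] 0.45
[ 0.4706 -0.2251  0.0015] 0.4
[0.5595 0.0555 0.0983] 0.19
per 10mm [[1.0, 3.0], [4.6, -1.5], [-1.2, -3.1]]
[[ 70  10   8   1  19   7  13  30  89 158 167 163 161 162 161 120  92  91
   92]
 [108  29   8   3   6  16  20  40  69 149 164 158 158 162 157 112  90  93
   95]
 [135  80  34  20  12  29  41  58  58  86 104  89 106 143 118  94  93  97
   94]
 [168 144  96  51  53  65  62  66  59  54  42  34  88 102  94  92  94  91
   91]
 [163 148  94  62  67  70  70  64  63  59  45  28  41  81  94  90  89  90
   87]
 [158 159  96  44  59  67  68  64  65  59  48  27  26  57  85  90  91  91
   89]
 [155 161  99  38  61  67  68  67  62  67  54  37  25  40  85  91  89  89
   89]
 [158 161 107  44  56  68  67  67  66  63  47  37  25  34  80  89  88  89
   91]
 [155 156 107  46  37  54  63  58  49  39  34  30  30  28  57  86  94  96
   
[... 195 characters left out ...]
  27  35  37  29  30  30  31  36  96 104 103
   96]
 [150 154 156 102  39  25  33  30  33  31  36  31  34  27  36  90  99  96
   93]
 [162 165 169 140  72  29  23  33  33  30  29  31  28  23  33  73  92  91
  106]
 [165 168 172 173 116  42  28  32  29  35  28  28  25  37  38  73  89 115
  159]
 [169 170 173 177 133  65  26  27  32  30  38  45  49  65  73  89 103 159
  174]
 [170 167 167 165 131  78  41  43  60  71  74  94  98 100 101  99 117 162
  169]
 [160 160 158 160 160 132  85  89  99  98  99 101 104 101  97 105 159 171
  170]
 [157 155 156 159 165 159 119  99 102 101 102 101  99  99  98 118 163 172
  170]
 [156 159 159 163 166 129 100  98 100 100  99 100  99 100 104 158 169 166
  163]]
```

```bash
python3 -m crank '[0,0,0,0,0,-0.022, -0.2,0.5,0,0,0,0, -0.2,0.6,0,0,0,0, -0.2,0.6,0,0,0,0, -0.2,0.6,0,0,0,0, -0.03,0.54,0,0,0,0, 0,0,0,0,0,0, 0,0,0.3,0,0,0, 0,0,0.2,0,0,0, 0,0,0,0,0,0]' 0 80; python3 - <<'E'
from h import *
s=st()
a=robot.snapshot("scene");np.save("pics/a.npy",a)
a=a[130:250,220:360];b=robot.snapshot("top")[150:250,200:320]
cv2.imwrite("pics/n1.png",np.hstack([cv2.resize(a,(420,360),interpolation=cv2.INTER_CUBIC),cv2.resize(b,(380,360),interpolation=cv2.INTER_CUBIC)])[:,:,::-1])
for c in C:
  print(c,[(np.round(d["at"],4).tolist(),round(d["p"],2)) for d in robot.mark_of(c,"key")],proj(c,[s["eef_pos"]-[.0015,0,.055],[.5635,-.035,.117]]).round(1).tolist())
E
```

```text
clock: 8.15
eef_pos: [0.5628, -0.0383, 0.1913]
eef_rot: [-0.001, 1.0, 0.0, -0.002]
contact_force: [-0.4, 0.1, -0.9]
finger_gap: 0.0129
t 8.15 pos [ 0.5628 -0.0383  0.1913] yaw_y 90.1 tilt 0.18 F [-0.4  0.1 -0.9] M [ 0.01  0.   -0.05] gap 0.0129 q [-0.12  0.41  1.84 -0.    0.9  -1.69]
scene [([0.4732, -0.2274, -0.0006], 0.73), ([0.5621, -0.0367, 0.139], 0.65), ([0.5447, 0.4164, 0.0053], 0.33)] [[269.2, 210.7], [271.0, 216.4]]
top [] [[296.7, 200.0], [294.9, 200.1]]
```

View pics/n1.png

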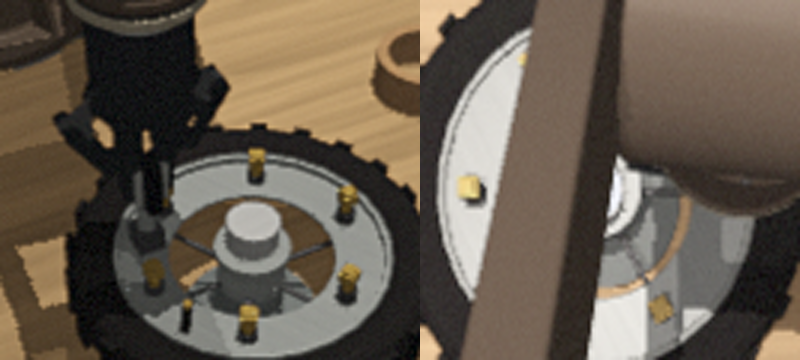

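The picture shows the key socket (scene crop 148,240) just above nipple 1 (152,272), with the valve at (186,315). Nipple 1 is indeed the next one clockwise. I need about +3 mm in y, then feel downward.

```bash
python3 -m crank '[-0.017,0.033,0.05,0,0,0, 0,0,0.05,0,0,0, 0,0,0,0,0,0, 0,0,0,0,0,0]'; python3 -c "
from h import *;st()";  python3 -m crank '[0,0,0.03,0,0,0, 0,0,0,0,0,0]'; python3 -m crank '[0,0,0.03,0,0,0, 0,0,0,0,0,0]';python3 -c "
from h import *;st()"
```

```text
clock: 8.85
eef_pos: [0.5656, -0.0344, 0.1828]
eef_rot: [-0.001, 1.0, -0.0, -0.0]
contact_force: [0.8, -0.1, -1.2]
finger_gap: 0.0126
t 8.85 pos [ 0.5656 -0.0344  0.1828] yaw_y 90.2 tilt 0.0 F [ 0.8 -0.1 -1.2] M [ 0.03 -0.09 -0.03] gap 0.0126 q [-0.11  0.42  1.84 -0.    0.88 -1.69]
clock: 9.1
eef_pos: [0.5655, -0.0344, 0.1796]
eef_rot: [-0.001, 1.0, 0.0, -0.0]
contact_force: [0.5, -0.4, -1.5]
finger_gap: 0.0134
clock: 9.35
eef_pos: [0.5655, -0.0344, 0.1765]
eef_rot: [-0.001, 1.0, 0.0, -0.0]
contact_force: [-0.5, -0.5, -2.6]
finger_gap: 0.0131
t 9.35 pos [ 0.5655 -0.0344  0.1765] yaw_y 90.2 tilt 0.02 F [-0.5 -0.5 -2.6] M [-0.02  0.02  0.01] gap 0.0131 q [-0.11  0.43  1.85 -0.    0.87 -1.69]
```

```bash
for i in 1; do
python3 -m crank '[0,0,0.025,0,0,0, 0,0,0,0,0,0]'|sed -n '2p;4p'
python3 -m crank '[0,0,0.025,0,0,0, 0,0,0,0,0,0]'|sed -n '2p;4p'
python3 -m crank '[0,0,0.025,0,0,0, 0,0,0,0,0,0]'|sed -n '2p;4p'
python3 -m crank '[0,0,0.025,0,0,0, 0,0,0,0,0,0]'|sed -n '2p;4p'; done
```

```text
eef_pos: [0.5655, -0.0344, 0.1741]
contact_force: [-0.6, -0.2, -1.4]
eef_pos: [0.5655, -0.0344, 0.1716]
contact_force: [-0.6, 0.6, -1.9]
eef_pos: [0.5655, -0.0344, 0.1691]
contact_force: [-0.8, 0.8, -1.2]
eef_pos: [0.5658, -0.0346, 0.1667]
contact_force: [1.8, -1.8, -2.4]
```

```bash
for i in 1; do
python3 -m crank '[0,0,0.02,0,0,0, 0,0,0,0,0,0]'|sed -n '2p;4p'
python3 -m crank '[0,0,0.02,0,0,0, 0,0,0,0,0,0]'|sed -n '2p;4p'
done; python3 -c "
from h import *;st()"
```

```text
eef_pos: [0.5658, -0.0346, 0.1647]
contact_force: [2.5, -2.5, -3.3]
eef_pos: [0.5658, -0.0345, 0.1627]
contact_force: [3.3, -3.5, -3.2]
t 10.85 pos [ 0.5658 -0.0345  0.1627] yaw_y 90.2 tilt 0.02 F [ 3.3 -3.5 -3.2] M [-0.86 -0.53 -0.  ] gap 0.0132 q [-0.11  0.45  1.86 -0.    0.84 -1.69]
```

Lateral contact is growing (+x, −y), so the head is against the socket wall. I'll shift that way to relieve it.

```bash
for i in 1; do
python3 -m crank '[-0.008,-0.008,0,0,0,0, 0,0,0,0,0,0]'|sed -n '2p;4p'
python3 -m crank '[-0.008,-0.008,0,0,0,0, 0,0,0,0,0,0]'|sed -n '2p;4p'
done; python3 - <<'E'
from h import *
s=st()
a=robot.snapshot("scene")[150:250,230:350]
cv2.imwrite("pics/n1b.png",cv2.resize(a,(720,600),interpolation=cv2.INTER_CUBIC)[:,:,::-1])
E
```

```text
eef_pos: [0.5661, -0.035, 0.1626]
contact_force: [0.0, 0.2, -1.0]
eef_pos: [0.5671, -0.036, 0.1627]
contact_force: [-0.3, -0.2, -2.7]
t 11.35 pos [ 0.5671 -0.036   0.1627] yaw_y 90.2 tilt 0.02 F [-0.3 -0.2 -2.7] M [ 0.05 -0.01 -0.02] gap 0.0133 q [-0.12  0.45  1.85  0.    0.84 -1.69]
```

View pics/n1b.png

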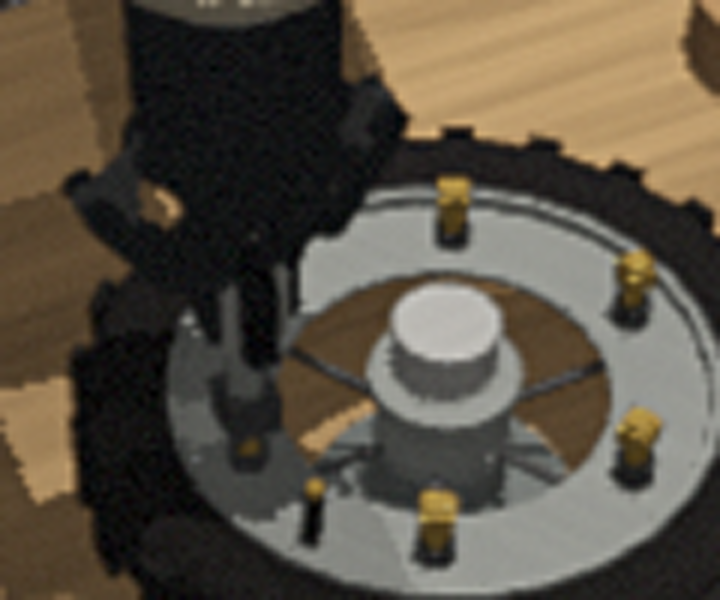

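The socket (scene crop 245,410) now covers most of nipple 1's head, with a bit of brass showing at (248,447), and the side forces are gone. I'll keep pressing gently.

```bash
for i in 1; do
python3 -m crank '[0,0,0.02,0,0,0, 0,0,0,0,0,0]'|sed -n '2p;4p'
python3 -m crank '[0,0,0.02,0,0,0, 0,0,0,0,0,0]'|sed -n '2p;4p'
python3 -m crank '[0,0,0.02,0,0,0, 0,0,0,0,0,0]'|sed -n '2p;4p'
done
```

```text
eef_pos: [0.567, -0.036, 0.1606]
contact_force: [-0.4, -0.5, -1.7]
eef_pos: [0.5671, -0.036, 0.1586]
contact_force: [0.5, -0.0, -1.9]
eef_pos: [0.5674, -0.036, 0.1569]
contact_force: [-0.7, 0.3, 4.6]
```

```bash
for i in 1; do
python3 -m crank '[0,0,0.015,0,0,0, 0,0,0,0,0,0]'|sed -n '2p;4p'
python3 -m crank '[0,0,0.015,0,0,0, 0,0,0,0,0,0]'|sed -n '2p;4p'
python3 -m crank '[0,0,0.01,0,0,0, 0,0,0,0,0,0]'|sed -n '2p;4p'
done;python3 -c "
from h import *;st()"
```

```text
eef_pos: [0.5674, -0.0361, 0.1554]
contact_force: [-0.6, -0.7, 6.0]
eef_pos: [0.5674, -0.0361, 0.154]
contact_force: [-0.9, -0.7, 6.8]
eef_pos: [0.5674, -0.0361, 0.1531]
contact_force: [-1.8, -0.1, 7.2]
t 12.9 pos [ 0.5674 -0.0361  0.1531] yaw_y 90.1 tilt 0.03 F [-1.8 -0.1  7.2] M [ 0.04  0.33 -0.  ] gap 0.0129 q [-0.12  0.46  1.86  0.    0.82 -1.69]
```

```bash
for i in 1; do
python3 -m crank '[0,0,0.015,0,0,0, 0,0,0,0,0,0]'|sed -n '2p;4p'
python3 -m crank '[0,0,0,0,0,0.02, 0,0,0,0,0,0.02, 0,0,0,0,0,0.02, 0,0,0,0,0,0.02, 0,0,0,0,0,0]'|sed -n '2p;4p'
done;python3 -c "
from h import *;st()"
```

```text
eef_pos: [0.5675, -0.0361, 0.1516]
contact_force: [-1.0, -0.1, 9.3]
eef_pos: [0.5673, -0.0368, 0.1517]
contact_force: [-3.1, -6.7, 8.8]
t 13.78 pos [ 0.5673 -0.0368  0.1517] yaw_y 61.3 tilt 0.07 F [-3.1 -6.7  8.8] M [-1.48  0.61  0.05] gap 0.0131 q [-0.12  0.46  1.86 -0.    0.82 -1.19]
```

The nipple is turning (Mz ≈ 0.05). The side force shows the key axis sits about 3 mm along tool x from the TCP, so I'll relieve it and turn about the key axis.

```bash
for i in 1; do
python3 -m crank '[0,-0.015,0,0,0,0, 0,0,0,0,0,0]'|sed -n '2p;4p'
python3 -m crank '[0,-0.004,0,0,0,0.02, 0,-0.004,0,0,0,0.02, 0,-0.004,0,0,0,0.02, 0,-0.004,0,0,0,0.02, 0,0,0,0,0,0]'|sed -n '2p;4p'
done;python3 -c "
from h import *;st()"
```

```text
eef_pos: [0.567, -0.0375, 0.1518]
contact_force: [-0.1, 0.4, 8.6]
eef_pos: [0.566, -0.0388, 0.1518]
contact_force: [-0.4, -0.6, 9.4]
t 14.65 pos [ 0.566  -0.0388  0.1518] yaw_y 32.4 tilt 0.07 F [-0.4 -0.6  9.4] M [-0.27  0.23  0.01] gap 0.0128 q [-0.12  0.46  1.87 -0.    0.81 -0.69]
```

```bash
for i in 1; do
python3 -m crank '[0,-0.004,0,0,0,0.02, 0,-0.004,0,0,0,0.02, 0,-0.004,0,0,0,0.02, 0,-0.004,0,0,0,0.02, 0,-0.004,0,0,0,0.02, 0,0,0,0,0,0.011, 0,0,0,0,0,0]'|sed -n '2p;4p'
done;python3 -c "
from h import *;st()"
```

```text
eef_pos: [0.5637, -0.0395, 0.1516]
contact_force: [-2.0, -2.9, 10.1]
t 15.53 pos [ 0.5637 -0.0395  0.1516] yaw_y -7.5 tilt 0.03 F [-2.  -2.9 10.1] M [-0.48  0.53  0.02] gap 0.0131 q [-0.12  0.46  1.87 -0.    0.81  0.01]
```

```bash
for i in 1; do
python3 -m crank '[0,0,-0.03,0,0,0, 0,0,-0.03,0,0,0, 0,0,0,0,0,0]'|sed -n '2p;4p'
python3 -m crank '[0,0,0,0,0,-0.02, 0,0,0,0,0,0]'|sed -n '2p;4p'
python3 -m crank '[0,0,-0.02,0,0,0, 0,0,-0.03,0,0,0, 0,0,0,0,0,0]'|sed -n '2p;4p'
done;python3 -c "
from h import *;st()"
```

```text
eef_pos: [0.5636, -0.0394, 0.1574]
contact_force: [0.4, -1.9, 3.7]
eef_pos: [0.5638, -0.0391, 0.1572]
contact_force: [1.3, 0.6, 2.7]
eef_pos: [0.5636, -0.0391, 0.1624]
contact_force: [-0.1, 1.0, -2.0]
t 16.52 pos [ 0.5636 -0.0391  0.1624] yaw_y -0.3 tilt 0.0 F [-0.1  1.  -2. ] M [-0.01 -0.03 -0.01] gap 0.0131 q [-0.12  0.44  1.86  0.    0.84 -0.12]
```

```bash
for i in 1; do
python3 -m crank '[0,0,-0.2,0,0,0, 0,0,-0.25,0,0,0, 0.25,-0.38,0,0,0,0, 0.25,-0.37,0,0,0,0, 0,0,0,0,0,0]'|sed -n '2p;4p'
python3 -m crank '[0,0,0,0,0,-0.0278, 0,0,0,0,0,-0.0278, 0,0,0,0,0,-0.0278, 0,0,0,0,0,-0.0278, 0,0,0,0,0,-0.0278, 0,0,0,0,0,-0.0278, 0,0,0,0,0,-0.0278, 0,0,0,0,0,-0.0278, 0,0,0,0,0,-0.0278, 0,0,0,0,0,-0.0278, 0,0,0,0,0,-0.0278, 0,0,0,0,0,-0.0278, 0,0,0,0,0,0]'|sed -n '2p;4p'
done; python3 - <<'E'
from h import *
s=st()
r=R.from_quat(s["eef_rot"]).as_matrix()
print("tool shift m to target",r.T@(np.array([.4884,.0107,.18])-s["eef_pos"]))
a=robot.snapshot("scene")[150:250,230:350]
cv2.imwrite("pics/n2.png",cv2.resize(a,(720,600),interpolation=cv2.INTER_CUBIC)[:,:,::-1])
E
```

```text
eef_pos: [0.486, 0.0123, 0.2072]
contact_force: [-0.0, -0.4, -2.0]
eef_pos: [0.4893, 0.0109, 0.2073]
contact_force: [-0.1, 0.6, -1.4]
t 18.77 pos [0.4893 0.0109 0.2073] yaw_y 119.8 tilt 0.01 F [-0.1  0.6 -1.4] M [-0.02 -0.01 -0.03] gap 0.0132 q [-0.04  0.29  1.98 -0.    0.87 -2.13]
tool shift m to target [0.00083637 0.00028635 0.02726438]
```

View pics/n2.png

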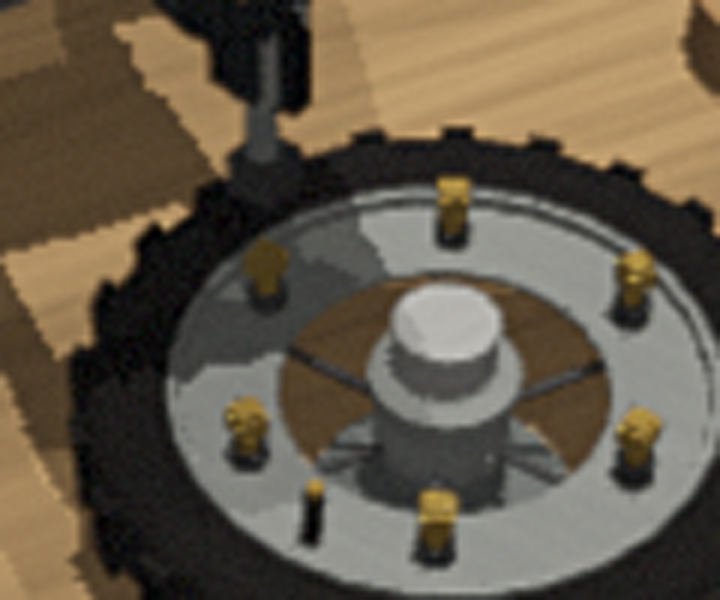

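Nipple 1 (scene crop 245,425) stands up like its neighbours, and the key (265,180) is above nipple 2 (267,265). I'll go down onto nipple 2, feeling for it.

```bash
for i in 1; do
python3 -m crank '[0.008,0.003,0.15,0,0,0, 0,0,0.12,0,0,0, 0,0,0,0,0,0]'|sed -n '2p;4p'
python3 -m crank '[0,0,0.03,0,0,0, 0,0,0,0,0,0]'|sed -n '2p;4p'
python3 -m crank '[0,0,0.03,0,0,0, 0,0,0,0,0,0]'|sed -n '2p;4p'
python3 -m crank '[0,0,0.03,0,0,0, 0,0,0,0,0,0]'|sed -n '2p;4p'
done
```

```text
eef_pos: [0.487, 0.011, 0.1789]
contact_force: [0.3, -0.9, -1.1]
eef_pos: [0.488, 0.0109, 0.1773]
contact_force: [0.7, -0.3, -1.7]
eef_pos: [0.4879, 0.011, 0.1742]
contact_force: [-0.5, -0.6, -1.3]
eef_pos: [0.4878, 0.011, 0.1711]
contact_force: [0.4, 0.1, -1.6]
```

```bash
for i in 1; do
python3 -m crank '[0,0,0.02,0,0,0, 0,0,0,0,0,0]'|sed -n '2p;4p'
python3 -m crank '[0,0,0.02,0,0,0, 0,0,0,0,0,0]'|sed -n '2p;4p'
python3 -m crank '[0,0,0.02,0,0,0, 0,0,0,0,0,0]'|sed -n '2p;4p'
done
```

```text
eef_pos: [0.4879, 0.011, 0.1692]
contact_force: [1.2, 0.5, -1.7]
eef_pos: [0.4878, 0.0109, 0.1671]
contact_force: [-0.1, -0.3, -1.5]
eef_pos: [0.4879, 0.011, 0.1651]
contact_force: [-0.3, 0.3, -2.0]
```

```bash
for i in 1; do
python3 -m crank '[0,0,0.02,0,0,0, 0,0,0,0,0,0]'|sed -n '2p;4p'
python3 -m crank '[0,0,0.02,0,0,0, 0,0,0,0,0,0]'|sed -n '2p;4p'
done
```

```text
eef_pos: [0.4879, 0.0109, 0.1632]
contact_force: [0.3, 0.3, -3.1]
eef_pos: [0.4879, 0.0109, 0.1611]
contact_force: [-1.0, -0.7, -1.8]
```

```bash
for i in 1; do
python3 -m crank '[0,0,0.02,0,0,0, 0,0,0,0,0,0]'|sed -n '2p;4p'
python3 -m crank '[0,0,0.02,0,0,0, 0,0,0,0,0,0]'|sed -n '2p;4p'
done
```

```text
eef_pos: [0.488, 0.011, 0.1593]
contact_force: [0.6, 0.4, -1.0]
eef_pos: [0.4881, 0.011, 0.1574]
contact_force: [-0.7, 0.7, 5.0]
```

```bash
for i in 1; do
python3 -m crank '[0,0,0.02,0,0,0, 0,0,0,0,0,0]'|sed -n '2p;4p'
python3 -m crank '[0,0,0.02,0,0,0, 0,0,0,0,0,0]'|sed -n '2p;4p'
python3 -m crank '[0,0,0.005,0,0,0, 0,0,0,0,0,0]'|sed -n '2p;4p'
done;python3 -c "
from h import *;st()"
```

```text
eef_pos: [0.4881, 0.0109, 0.1554]
contact_force: [-1.7, 0.4, 6.7]
eef_pos: [0.4882, 0.0109, 0.1535]
contact_force: [-1.4, 0.0, 8.3]
eef_pos: [0.4882, 0.0109, 0.1531]
contact_force: [-1.1, -0.4, 9.2]
t 22.45 pos [0.4882 0.0109 0.1531] yaw_y 119.9 tilt 0.03 F [-1.1 -0.4  9.2] M [0.08 0.29 0.01] gap 0.0131 q [-0.04  0.36  2.04 -0.    0.74 -2.13]
```

```bash
for i in 1; do
python3 -m crank '[0,-0.004,0,0,0,0.02, 0,-0.004,0,0,0,0.02, 0,-0.004,0,0,0,0.02, 0,-0.004,0,0,0,0.02, 0,-0.004,0,0,0,0.02, 0,0,0,0,0,0]'|sed -n '2p;4p'
done;python3 -c "
from h import *;st()"
```

```text
eef_pos: [0.4891, 0.009, 0.1533]
contact_force: [0.5, -0.5, 8.5]
t 23.2 pos [0.4891 0.009  0.1533] yaw_y 83.8 tilt 0.08 F [ 0.5 -0.5  8.5] M [-0.02  0.01 -0.01] gap 0.0134 q [-0.04  0.36  2.04 -0.    0.74 -1.51]
```

```bash
for i in 1; do
python3 -m crank '[0,-0.004,0,0,0,0.02, 0,-0.004,0,0,0,0.02, 0,-0.004,0,0,0,0.02, 0,-0.004,0,0,0,0.02, 0,-0.004,0,0,0,0.02, 0,0,0,0,0,0]'|sed -n '2p;4p'
done;python3 -c "
from h import *;st()"
```

```text
eef_pos: [0.4884, 0.0071, 0.1533]
contact_force: [-0.1, -1.2, 8.4]
t 23.95 pos [0.4884 0.0071 0.1533] yaw_y 47.8 tilt 0.08 F [-0.1 -1.2  8.4] M [-0.06 -0.    0.02] gap 0.0132 q [-0.05  0.36  2.04 -0.    0.74 -0.88]
```

```bash
for i in 1; do
python3 -m crank '[0,-0.004,0,0,0,0.02, 0,-0.004,0,0,0,0.02, 0,-0.004,0,0,0,0.02, 0,-0.004,0,0,0,0.02, 0,-0.004,0,0,0,0.02, 0,0,0,0,0,0]'|sed -n '2p;4p'
python3 -m crank '[0,-0.004,0,0,0,0.02, 0,-0.004,0,0,0,0.02, 0,-0.004,0,0,0,0.02, 0,-0.004,0,0,0,0.02, 0,-0.004,0,0,0,0.02, 0,0,0,0,0,0]'|sed -n '2p;4p'
done;python3 -c "
from h import *;st()"
```

```text
eef_pos: [0.4867, 0.006, 0.1533]
contact_force: [-0.6, -1.1, 8.6]
eef_pos: [0.4847, 0.0061, 0.1532]
contact_force: [-0.4, -1.5, 7.9]
t 25.45 pos [0.4847 0.0061 0.1532] yaw_y -24.2 tilt 0.07 F [-0.4 -1.5  7.9] M [-0.15  0.1   0.04] gap 0.013 q [-0.05  0.36  2.05 -0.    0.73  0.37]
```

```bash
for i in 1; do
python3 -m crank '[0,-0.004,0,0,0,0.02, 0,-0.004,0,0,0,0.02, 0,-0.004,0,0,0,0.02, 0,-0.004,0,0,0,0.02, 0,-0.004,0,0,0,0.02, 0,-0.004,0,0,0,0.02, 0,0,0,0,0,0]'|sed -n '2p;4p'
python3 -c "
from h import *;st()"
python3 -m crank '[0,0,-0.03,0,0,0, 0,0,-0.025,0,0,0, 0,0,0,0,0,0]'|sed -n '2p;4p'
done;python3 -c "
from h import *;st()"
```

```text
eef_pos: [0.4829, 0.0077, 0.1532]
contact_force: [-1.1, -1.1, 8.5]
t 26.32 pos [0.4829 0.0077 0.1532] yaw_y -67.4 tilt 0.06 F [-1.1 -1.1  8.5] M [-0.18  0.18  0.02] gap 0.0129 q [-0.05  0.36  2.05 -0.    0.73  1.13]
eef_pos: [0.4827, 0.0077, 0.1585]
contact_force: [0.7, -1.1, 3.4]
t 26.7 pos [0.4827 0.0077 0.1585] yaw_y -67.3 tilt 0.04 F [ 0.7 -1.1  3.4] M [-0.18 -0.17  0.01] gap 0.0129 q [-0.05  0.35  2.05 -0.    0.75  1.13]
```

Nipple 2 sprang up too: at z .1585 it still pushes with preload. I'll undo the play, lift off and go above the dish.

```bash
for i in 1; do
python3 -m crank '[0,0.004,0,0,0,0.02, 0,0,0,0,0,-0.02, 0,0,0,0,0,-0.02, 0,0,0,0,0,0]' >/dev/null 2>&1 && echo skip; done
```

```text
skip
```

That row set had a slip in it: it went forward 7° and then back 14°, instead of just back 7°. The nipple may have been nudged inside its locked play, to 186° at most. While the key is still on, I'll bring it back towards the centre, then lift.

```bash
python3 -c "
from h import *;st()"
python3 -m crank '[0,0,0,0,0,-0.02, 0,0,0,0,0,0, 0,0,0,0,0,0.01, 0,0,0,0,0,0]'|sed -n '2p;4p'
python3 -c "
from h import *;st()"
python3 -m crank '[0,0,-0.02,0,0,0, 0,0,-0.05,0,0,0, 0,0,-0.2,0,0,0, 0,0,-0.25,0,0,0, 0,0,0,0,0,0]'|sed -n '2p;4p'
python3 -c "
from h import *;st()"
```

```text
t 27.2 pos [0.4827 0.0074 0.1583] yaw_y -60.1 tilt 0.01 F [0.2 0.6 4.3] M [ 0.04 -0.14 -0.  ] gap 0.0135 q [-0.05  0.35  2.05  0.    0.75  1.  ]
eef_pos: [0.4826, 0.0074, 0.1583]
contact_force: [0.4, -1.0, 3.4]
t 27.7 pos [0.4826 0.0074 0.1583] yaw_y -56.7 tilt 0.01 F [ 0.4 -1.   3.4] M [-0.16 -0.2  -0.02] gap 0.0128 q [-0.05  0.35  2.05  0.    0.75  0.94]
eef_pos: [0.4834, 0.0074, 0.2117]
contact_force: [0.4, -0.2, -1.4]
t 28.32 pos [0.4834 0.0074 0.2117] yaw_y -56.5 tilt 0.14 F [ 0.4 -0.2 -1.4] M [-0.01 -0.    0.02] gap 0.0133 q [-0.05  0.27  1.99  0.    0.88  0.94]
```

```bash

python3 -m crank '[-0.306,0.457,0,0,0,0, -0.306,0.457,0,0,0,0, -0.306,0.457,0,0,0,0, -0.306,0.457,0,0,0,0, -0.306,0.457,0,0,0,0, -0.306,0.457,0,0,0,0, 0,0,0,0,0,0, 0,0,0,0,0,0]'|sed -n '2p;4p'
python3 - <<'E'
from h import *
s=st()
r=R.from_quat(s["eef_rot"]).as_matrix()
for c in C: print(c,[(np.round(d["at"],4).tolist(),round(d["p"],2)) for d in robot.mark_of(c,"dish_in")],[(np.round(d["at"],4).tolist(),round(d["p"],2)) for d in robot.mark_of(c,"key")])
print("shift",r.T@(np.array([.4815,-.3227,.2])-s["eef_pos"]))
b=robot.snapshot("top")[150:250,200:310];a=robot.snapshot("scene")[165:250,250:350]
cv2.imwrite("pics/w.png",np.hstack([cv2.resize(a,(400,340),interpolation=cv2.INTER_CUBIC),cv2.resize(b,(374,340),interpolation=cv2.INTER_CUBIC)])[:,:,::-1])
E
```

```text
eef_pos: [0.48, -0.3221, 0.2092]
contact_force: [0.4, 0.5, -1.8]
t 29.32 pos [ 0.48   -0.3221  0.2092] yaw_y -56.6 tilt 0.12 F [ 0.4  0.5 -1.8] M [ 0.04  0.02 -0.  ] gap 0.0127 q [-0.64  0.4   1.79  0.    0.95  0.34]
scene [([0.4857, -0.3213, -0.0007], 0.92)] [([0.4878, 0.0109, 0.1546], 0.83), ([0.4742, -0.225, 0.001], 0.75)]
top [([0.4824, -0.3172, 0.0001], 0.65)] []
shift [0.00094906 0.00133822 0.00915676]
```

View pics/w.png

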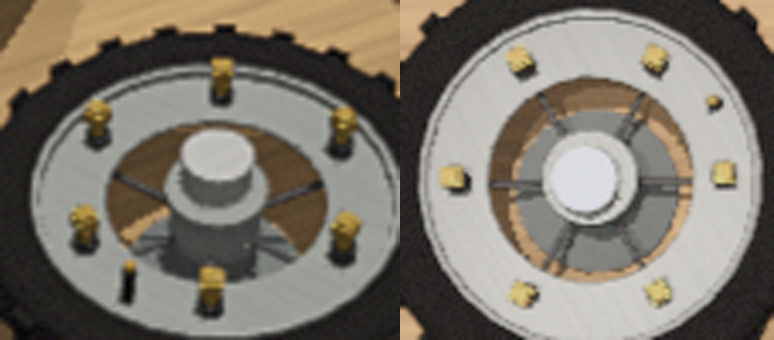

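All six nipples stand up and look square to the radial lines. In the top crop nipple 1 is at (724,173) and nipple 2 at (658,293), and the tin is in place. I'll lower the key into the dish.

```bash

python3 -m crank '[0.01,0.013,0.3,0,0,0, 0,0,0.5,0,0,0, 0,0,0.4,0,0,0, 0,0,0.15,0,0,0, 0,0,0,0,0,0, 0,0,0,0,0,0]'|sed -n '2p;4p'
python3 -m crank '[0,0,0.06,0,0,0, 0,0,0,0,0,0]'|sed -n '2p;4p'
python3 -m crank '[0,0,0.03,0,0,0, 0,0,0,0,0,0]'|sed -n '2p;4p'
python3 -c "
from h import *;st()"
```

```text
eef_pos: [0.4833, -0.3237, 0.0768]
contact_force: [0.1, 0.4, -1.6]
eef_pos: [0.4824, -0.3232, 0.0696]
contact_force: [-0.7, 0.5, -1.2]
eef_pos: [0.4822, -0.3231, 0.0662]
contact_force: [-0.8, -0.2, -0.4]
t 30.88 pos [ 0.4822 -0.3231  0.0662] yaw_y -56.5 tilt 0.01 F [-0.8 -0.2 -0.4] M [-0.05 -0.01 -0.03] gap 0.0126 q [-0.64  0.6   1.89  0.    0.65  0.34]
```

```bash

python3 -m crank '[0,0,0.03,0,0,0, 0,0,0,0,0,0]'|sed -n '2p;4p'
python3 -m crank '[0,0,0.02,0,0,0, 0,0,0,0,0,0]'|sed -n '2p;4p'
python3 -m crank '[0,0,0.01,0,0,0, 0,0,0,0,0,0]'|sed -n '2p;4p'
python3 -m crank '[0,0,0.005,0,0,0, 0,0,0,0,0,0]'|sed -n '2p;4p'
```

```text
eef_pos: [0.4821, -0.323, 0.063]
contact_force: [0.4, -0.0, -1.1]
eef_pos: [0.4822, -0.3231, 0.0611]
contact_force: [-0.6, -0.4, -1.4]
eef_pos: [0.4823, -0.3231, 0.0603]
contact_force: [0.0, -0.5, -1.4]
eef_pos: [0.4823, -0.3231, 0.0598]
contact_force: [0.4, -0.5, -1.3]
```

```bash

python3 -m crank '[0,0,0.01,0,0,0, 0,0,0,0,0,0]'|sed -n '2p;4p'
python3 -m crank '[0,0,0.01,0,0,0, 0,0,0,0,0,0]'|sed -n '2p;4p'
```

```text
eef_pos: [0.4824, -0.3232, 0.0589]
contact_force: [-0.5, 0.6, 1.7]
eef_pos: [0.4825, -0.3233, 0.0589]
contact_force: [-4.5, 3.0, 20.1]
```

```bash

python3 -m crank '[0,0,-0.01,0,0,0, 0,0,0,0,0,0]'|sed -n '2p;4p'
python3 -m crank '[0,0,0,0,0,0, 0,0,0,0,0,0, 0,0,0,0,0,0, 0,0,0,0,0,0]' 0.5 20|sed -n '2p;4,5p'
python3 -m crank '[0,0,-0.1,0,0,0, 0,0,-0.2,0,0,0, 0,0,-0.4,0,0,0, 0,0,-0.5,0,0,0, 0,0,-0.5,0,0,0, 0,0,0,0,0,0]'|sed -n '2p;4,5p'
python3 - <<'E'
from h import *
st()
b=robot.snapshot("top")[190:270,350:450];a=robot.snapshot("scene")
print([(np.round(d["at"],4).tolist(),round(d["p"],2)) for d in robot.mark_of("scene","key")])
a=a[190:290,100:220]
cv2.imwrite("pics/d.png",np.hstack([cv2.resize(a,(400,333),interpolation=cv2.INTER_CUBIC),cv2.resize(b,(400,333),interpolation=cv2.INTER_CUBIC)])[:,:,::-1])
E
```

```text
eef_pos: [0.4824, -0.3232, 0.0589]
contact_force: [-1.0, 0.6, 5.6]
eef_pos: [0.4823, -0.3231, 0.0588]
contact_force: [0.1, -0.1, 0.4]
finger_gap: 0.0428
eef_pos: [0.4841, -0.3244, 0.2336]
contact_force: [-0.6, -0.4, -0.9]
finger_gap: 0.0425
t 33.88 pos [ 0.4841 -0.3244  0.2336] yaw_y -56.5 tilt 0.42 F [-0.6 -0.4 -0.9] M [-0.01  0.04 -0.01] gap 0.0425 q [-0.64  0.38  1.76 -0.    1.    0.34]
[([0.4912, -0.3177, 0.0059], 0.78), ([0.4725, -0.2266, -0.0009], 0.65)]
```

View pics/d.png

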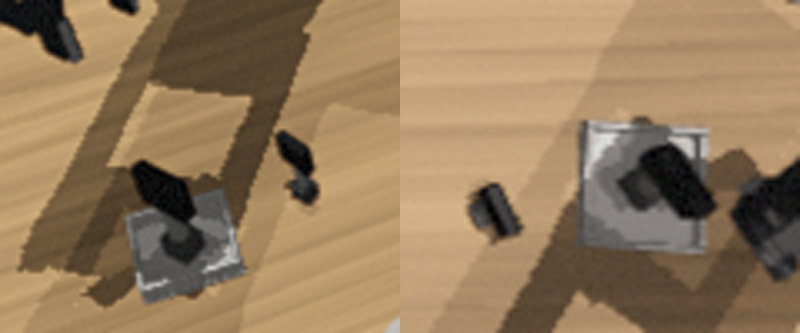

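The key stands upright in its dish (scene crop 180,240; top crop 640,185). The gripper is clear, and the small key has not moved. Handing in.

```bash
python3 -c "
from h import *
print(robot.hand_in());st()"
```

```text
the job is handed in; nothing more can be done
None
the job is handed in; nothing more can be done
```

I turned nipple 1 by one quarter and then nipple 2 by two quarters, both clockwise. The key is back upright in its dish, and I handed the job in at about 34 s of the 72 s allowed.

- **Pressing:** Nipple 1 was pressed about 6.5 mm and nipple 2 about 6 mm, at about 11–12 N, so neither met its stop. Both still pushed back with about 5 N as I let up, so I take them to have sprung up and locked.
- **Final checks:** After I left the wheel, the pictures showed all six nipples upright and looking square to the radial lines, with the tin in place. The last picture, at the dish, showed the key standing in it, the gripper clear and the small look-alike key where it was. I didn't check the other loose things around the bench again.
- **Not measured:** I have no direct reading of the nipple angles. They follow from the key's turn and its play, about 88–90° for nipple 1 and 178–186° for nipple 2.
- **Slips:**
  - One mistyped move turned nipple 2's key about 7° further forward after the nipple had locked. That was within its play, and I turned the key back while it was still on the nipple.
  - Side forces of up to about 7 N on nipple 1 were eased by shifting the key.
  - The key pressed on the dish floor with about 20 N for a moment before release.

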